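Clamp a glued-up pen stand in the desk press

ROBOT

A 6-joint arm with a two-finger parallel gripper is mounted at the origin on the work surface. World frame = base frame: x ahead of the robot, y to its left, z up, the work surface at z = 0. Lengths are in mm, angles in rad, forces in N, time in s.
With the tool pointing down it reaches from about 300 to 775 mm from the base axis. Payload 14.6 kg.
Tool frame: the origin (TCP) lies on the front face of the gripper's body, between the roots of the fingers; the fingertips stand 97 mm ahead of it and the grasp point (between the pads) lies 78 mm ahead of it; z points along the fingers, y is the line along which they close (so a half turn about z gives the same grasp; the last joint's range is limited). The gripper opens to 94 mm and grips with 3 to 60 N. Pads are 16 mm wide; open, the fingers measure 119 mm over their backs; the gripper's body (75 mm by 177 mm) begins 78 mm behind the grasp point.
Start: joints at [1.036, 0.3, 1.521, -0, 1.321, -0.067], TCP at [248.004, 490.901, 302.646] pointing down, gripper open.
Joint ranges: [-3.03, 3.03], [-0.79, 2.21], [0.23, 2.52], [-1.04, 4.18], [0, 3.07], [-2.55, 2.55]. Speed limits (rad/s): [2.22, 2.22, 2.57, 3.14, 3.14, 3.14].

INTERFACE

Orientations are given as [roll, pitch, yaw] about the fixed x, y, z axes, in that order (R = Rz(yaw) Ry(pitch) Rx(roll)).
In Python, from cell import * gives the robot as it stands.
- The arm moves only by the tool carry_out, never from a script. Its arguments are lists of equal length, an entry for each row: "slide": the shift along the world's x, y, z scaled (see below), a list of three; "dr": the turn, a rotation vector about the world's x, y, z scaled (see below), a list of three; "gripper": the opening in per cent of the stroke, from 0 (shut) to 100 (fully open). A call has 1 to 10 rows; each row is the pose to reach, as a shift and turn from the pose commanded when the call began, turning the shorter way round; what a row does not reach only later rows make up. The controller multiplies each number of a shift by 0.25 m and each number of a turn by 360 degrees. A row lasts 1/12 s, in which the tool goes at most 41.7 mm and 7.16 degrees, less where a joint would pass 70% of its speed; a pose out of reach is approached as far as the arm can. A call with a number of a shift or a turn outside -1 to 1 is refused whole. A call with a gripper value outside its range is refused whole. The fingers move at their own pace and stop on an object; "newtons" is the grip in N (left out, the last holds). Time passes only in rows, so rows that repeat a pose let the fingers close. It gives the time, the measured TCP pose, the force, the opening and the grip force at its end, in the units of the state.
- read_state(): the state, without advancing time (a new reading comes with each control period).
- camera(name): name is "scene" or "side" or "wrist"; returns the picture (384x512x3 uint8, red, green, blue); there is no depth.
- camera_model(name): a dict with "vfov" (degrees; the focal length in pixels is half the picture's height over the tangent of half this angle, whatever the lens; pixels are square), "cx", "cy" (the principal point, pixels), "k1" (the pictures are not rectified: a ray, as slopes to the right and down, at radius r is drawn at 1 + k1 r^2 times it, then the intrinsics apply), "R" (3x3) and "t" (3): a world point X has camera coordinates R X + t. Camera axes: x right, y down, z forward; pixel columns grow to the right and rows downward; lengths in mm; the calibration is good to about 2 mm. A picture is of the moment at which its call begins: read the wrist's pose just before it. camera_model takes no time and is no camera call; for the wrist camera it gives the pose at the moment of the call.
- sign_off(): hands the job in; it is judged then, once.
The state is a dict: "clock": time; "joints": joint angles; "qd": joint speeds; "effort": joint torques, N m; "eef_pos": TCP position; "eef_rot": TCP orientation; "wrist_force": force on the tool from outside, world axes, zero at the start; "moment": the same for the moment, N m; "finger_gap": finger opening in mm; "finger_force": force on a finger pad.
Only numpy, scipy, OpenCV 4.12 (cv2) and the standard library are available. Lean on these libraries where they do the work, as an engineer would, in place of code of your own. Each camera call takes 0.05 s, during which the arm holds its last target. There are 200 camera calls.

TASK

Slide the freshly glued pen-stand block along the press bed until it sits fully home against the stop, without ramming it. Then wind the crank clockwise until the pad meets the block, and snug it up by feel: stop when turning the red knob takes a push of about 12 N (it runs free at about 2 N), and never force it well beyond that or the glue is squeezed out. Let go and leave the block clamped there, with the other things on the desk left where they are.

Things in the scene. Friction and masses are not known exactly. Their poses are not given: they have to be found in the camera images.
- press: Green desk press (standing C-clamp), fixed. Origin on the desk under the screw axis, z up; local +x runs into the throat, towards the column; the open front faces roughly the robot's right. Base plate x -195 to 125, y +-65, 16 thick (mm). Column x 78 to 118; arm over the throat 40 wide, z 114 to 140. Aluminium side rails guide the block: inner faces y +-27, x -100 to 55, tops 40 high.
- stop_face (a point): Point on the front face of the dark steel stop at the inner end of the bed (local x 55 mm of the press, top 56 mm high); axes as the press's. The block is home when its back face lies flat on this face.
- screw_axis (a point): Point on the vertical screw axis at the top of the boss, 144 mm above the desk, fixed to the press. Below the arm the screw carries a round rubber pad, 36 mm, whose height at the start differs: 3 to 16 mm above the block. Clockwise from above lowers screw, pad, crank and knob together, 1.6 mm per radian (10 mm a turn); 0.6 to 2.1 turns in all. The screw locks itself and stays where it is left.
- knob_mid (a point): Middle of the red upright crank knob: 20 mm diameter, 46 tall, top 20 mm above this point, crank arm 26 below. 45 mm from the screw axis, spins freely on its pin, highest part of the press; start angle differs. Turning steadily takes about 2 N along its path while free; with the pad down 1 N more per 4 to 5 N of clamping, which grows 20 to 30 N per radian. Held still it may show less.
- bed: Plywood bed board of the press under the block, 235 x 56 mm; origin at the centre of the screw axis on its TOP surface (its height differs a little from time to time, 27 to 33 mm over the desk); axes as the press's; it runs from x -180 to 55 mm.
- work: Pen-stand block of dark and light glued wood layers, 150 x 50 x 30 mm, about 0.17 kg; origin at the centre of its underside, x along its length towards the stop, z up. It lies on the bed between the rails, 35 to 80 mm short of the stop.
- work_front (a point): Centre of the block's front end face (the end away from the stop, local x -75 mm), at half height.
- work_back (a point): Centre of the block's back end face (the end towards the stop, local x +75 mm), at half height.
- offcut: Bystander: light wood offcut 90 x 35 x 20 mm lying beside the press; origin under its centre.
- tape: Bystander: yellow tape roll, 64 mm across, 24 mm high, lying beside the press; origin under its centre.
- glue: Bystander: white bottle with orange cap, 48 mm diameter, 130 mm tall; origin under its centre.
- mug: Bystander: white mug, 80 mm diameter, 90 mm tall; origin under its centre.
- cup: Bystander: terracotta cup, 76 mm diameter, 100 mm tall; origin under its centre.
- brush: Bystander: paste brush lying on the desk beside the bottle; origin under it.
There are look-alikes about, which are no part of the job. What is shaped like the work but blue or green is not meant.

How it is judged (in metres and radians):
On the way, in this order (a step that is already met when the one before it is completed fails the run):
1. the block is home against the stop, before the pad is down on it (x of work_back in the frame of stop_face between -0.004 and 0.004 m and contact force between bed and work below 8 N), for 0.1 s.
2. the pad has met the block (the bed carries over 12 N) (contact force between bed and work above 12 N).
At the end, for the whole second after the job is handed in: The block's back face is within 4 mm of the stop, the block is at rest, and it is clamped on the bed with 25 to 80 N (a push of about 8 to 19 N at the turning knob), the robot clear of everything (x of work_back in the frame of stop_face between -0.004 and 0.004 m and linear speed of work below 0.01 m/s and contact force between bed and work between 25 and 80 N); the robot touches nothing.
It fails at once if the block is over-tightened: more than 110 N between block and bed (contact force between bed and work above 110 N).
It fails at once if the block is rammed or squeezed by the robot with more than 40 N (contact force between any of the arm, the fingers and work above 40 N).
It fails at once if another thing on the desk is pushed more than 30 mm (distance of any of offcut, tape, glue, mug, cup, brush from where it was at the start of the episode above 0.03 m).
It also fails if it takes over 72 s, if anything falls off the work surface, if the arm or the gripper's body presses on something with over 40 N, if the wrist force passes 120 N, or if a joint passes its speed limit or range.

## Working session

There is one attempt and no reset: what is moved stays moved. The work goes in short steps, Python scripts to look and compute and a tool call to move; the robot and the scene stay as the last step left them, time stands still between calls to the robot, and variables do not carry over. Pictures are saved under pics/ and viewed, at most 10 in all, crops included, and the job is handed in when it is done.

Besides the shell and the picture viewer there is one more tool, called after "Request:" as name(argument=value, ...) on one line, values as JSON. carry_out: Moves the arm, as the interface text tells. Its arguments: {"type":"object","properties":{"slide":{"type":"array","items":{"type":"array","items":{"type":"number","minimum":-1,"maximum":1}}},"dr":{"type":"array","items":{"type":"array","items":{"type":"number","minimum":-1,"maximum":1}}},"gripper":{"type":"array","items":{"type":"number"}},"newtons":{"type":"number"}},"required":["slide","dr","gripper"]}

```bash
mkdir -p pics; ls; python3 - <<'E'
from cell import *
import cv2
for n in("scene","side"):
    im=camera(n); cv2.imwrite(f"pics/{n}0.png",im[:,:,::-1])
    m=camera_model(n); print(n,m)
print(read_state())
E
```

```text
pics
scene {'vfov': 54.38102920703106, 'cx': 254.84485470296636, 'cy': 190.5261744185701, 'k1': -0.06297797644408218, 'R': array([[ 0.68575161,  0.72751378, -0.0216432 ],
       [ 0.41686451, -0.41696328, -0.80769152],
       [-0.59663113,  0.54485348, -0.58920792]]), 't': array([-317.24617939, -120.60298576, 1525.09725094])}
side {'vfov': 53.844859320601834, 'cx': 256.1283586079795, 'cy': 192.66559521616375, 'k1': -0.04596873255005848, 'R': array([[ 0.79093842, -0.61158483, -0.019504  ],
       [-0.35274104, -0.42967717, -0.8312348 ],
       [ 0.49999018,  0.6643354 , -0.55557925]]), 't': array([-446.28952516,  256.96886247,  854.98938049])}
{'clock': 0.1, 'joints': array([ 1.03640746e+00,  3.00443792e-01,  1.52149629e+00, -1.51497197e-05,
        1.32069805e+00, -6.65753082e-02]), 'qd': array([-0.0006358 , -0.00041806, -0.00094819,  0.00190755,  0.00215132,
        0.00163522]), 'effort': array([ 3.13992619e-03, -5.32648194e+01, -3.53288341e+01,  7.09666614e-02,
        2.35524040e-02,  1.74877073e-05]), 'eef_pos': array([247.94352125, 490.80156709, 302.13712437]), 'eef_rot': array([-3.14054852e+00, -5.49092762e-05,  2.67378282e+00]), 'wrist_force': array([0.40359047, 0.25901163, 0.56859493]), 'moment': array([-0.0189749 , -0.01969969, -0.02639804]), 'finger_force': 0.0, 'finger_gap': 93.93488805926849}
```

View pics/scene0.png

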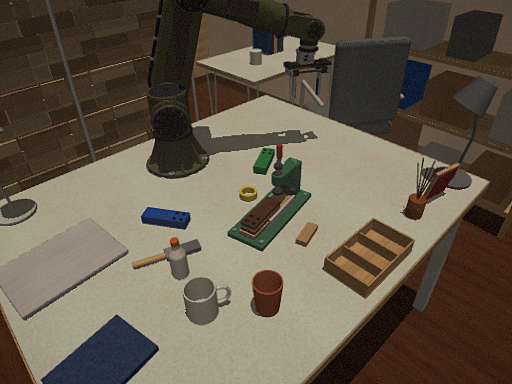

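View pics/side0.png

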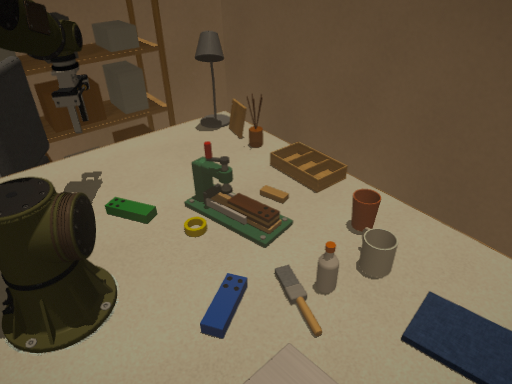

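The scene view shows the press around (270,215) with its red knob at (280,152). In the side view the press is at (238,205) and the knob at (208,150). I'll crop both views and triangulate.

```bash
cat > h.py <<'E'
import numpy as np, cv2
from cell import *
def ray(m,p):
    f=192/np.tan(np.radians(m["vfov"])/2); R=np.array(m["R"]);t=np.array(m["t"])
    d=np.array([(p[0]-m["cx"])/f,(p[1]-m["cy"])/f]); u=d.copy()
    for _ in range(20): u=d/(1+m["k1"]*(u@u))
    v=R.T@np.array([u[0],u[1],1]); return -R.T@t, v/np.linalg.norm(v)
def onplane(m,p,z):
    o,v=ray(m,p); return o+v*(z-o[2])/v[2]
def tri(m1,p1,m2,p2):
    a,u=ray(m1,p1);b,v=ray(m2,p2)
    s=np.linalg.lstsq(np.c_[u,-v],b-a,rcond=None)[0]
    P,Q=a+u*s[0],b+v*s[1]; return (P+Q)/2,np.linalg.norm(P-Q)
def proj(m,X):
    f=192/np.tan(np.radians(m["vfov"])/2); c=np.array(m["R"])@X+np.array(m["t"]);u=c[:2]/c[2]
    return u*(1+m["k1"]*(u@u))*f+[m["cx"],m["cy"]]
E
python3 - <<'E'
from h import *
S,D=camera_model("scene"),camera_model("side")
out=[];K=[]
for n,(x,y) in(("scene",(215,135)),("side",(170,135))):
    im=cv2.imread(f"pics/{n}0.png"); h=cv2.cvtColor(im,cv2.COLOR_BGR2HSV).astype(int)
    r=((h[...,0]<6)|(h[...,0]>174))&(h[...,1]>150)&(h[...,2]>70)
    nn,l,st,c=cv2.connectedComponentsWithStats(r.astype(np.uint8))
    for i in range(1,nn):
        if st[i,4]>25: print(n,st[i],c[i])
    g=((h[...,0]>40)&(h[...,0]<90)&(h[...,1]>80)).astype(np.uint8)
    cs=cv2.findContours(g,cv2.RETR_EXTERNAL,cv2.CHAIN_APPROX_SIMPLE)[0]
    for q in cs:
        if cv2.contourArea(q)>700: print(n,cv2.approxPolyDP(q,3,True)[:,0].tolist())
    out.append(cv2.resize(im[y:y+120,x:x+130],None,fx=3,fy=3,interpolation=cv2.INTER_CUBIC))
cv2.imwrite("pics/c0.png",np.hstack(out))
E
```

```text
scene [277 143   5  15  53] [279.41509434 149.71698113]
scene [[310, 193], [304, 196], [305, 191], [299, 187], [295, 202], [272, 228], [268, 226], [255, 240], [238, 232], [240, 221], [233, 227], [238, 229], [231, 229], [228, 234], [238, 233], [241, 240], [261, 249]]
side [204 142   6   9  26] [206.69230769 144.65384615]
side [[185, 202], [265, 244], [291, 222], [282, 220], [267, 234], [211, 208], [205, 209], [203, 202], [194, 198], [192, 203]]
side [[105, 205], [107, 213], [146, 223], [156, 214], [152, 205], [118, 197]]
```

View pics/c0.png

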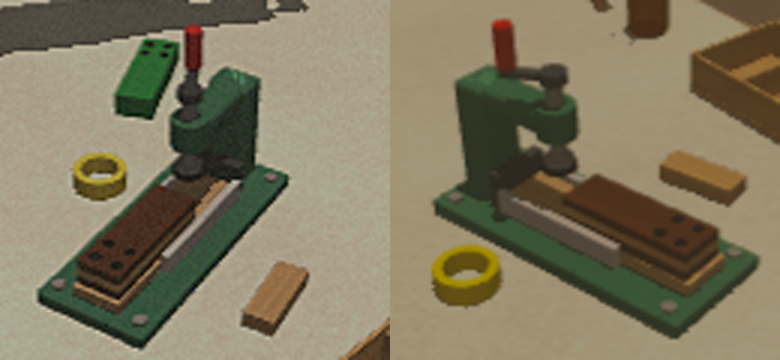

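The crop shows the crank pointing towards the column side, the block lying short of the stop, and the plate corners clearly. Next I'll turn these into positions.

```bash
python3 - <<'E'
from h import *
S,D=camera_model("scene"),camera_model("side")
s=lambda u,v:(215+(u-1)/3,135+(v-1)/3); d=lambda u,v:(170+(u-391)/3,135+(v-1)/3)
print("knobtop",tri(S,s(193,29),D,d(502,23)),"mid",tri(S,s(193.5,47),D,d(504,45)))
print("bosstop/crank hub",tri(S,s(190,85),D,d(554,70)))
for n,a in(("L",(38,291)),("B",(138,340)),("R",(288,178))): print("scene",n,onplane(S,s(*a),14).round(1))
for n,a in(("L",(434,205)),("B",(675,330)),("R",(757,260))): print("side",n,onplane(D,d(*a),14).round(1))
# block top corners, z~60
for a in((78,255),(122,285),(196,210),(153,181)): print("blk scene",onplane(S,s(*a),60).round(1))
for a in((565,190),(684,252),(718,232),(600,175)): print("blk side",onplane(D,d(*a),60).round(1))
for n,a,b,z in(("offcut",(275,295),(703,172),20),("tape",(99,168),(466,262),24)): print(n,onplane(S,s(*a),z).round(),onplane(D,d(*b),z).round())
E
```

```text
knobtop (array([475.22919471,  98.07607772, 223.07973864]), np.float64(0.8619991142702506)) mid (array([475.32831414,  99.01249952, 200.6881111 ]), np.float64(1.8542587162607869))
bosstop/crank hub (array([504.44725264,  63.02521945, 180.80043689]), np.float64(4.775075487598945))
scene L [ 484.4 -136.9   14. ]
scene B [ 607.5 -112.7   14. ]
scene R [540.2 194.7  14. ]
side L [410.  160.5  14. ]
side B [ 482.3 -143.2   14. ]
side R [ 604.6 -114.9   14. ]
blk scene [ 512.5 -104.    60. ]
blk scene [ 576.2 -103.3   60. ]
blk scene [545.7  32.8  60. ]
blk scene [477.4  36.6  60. ]
blk side [494.   40.5  60. ]
blk side [ 521.4 -107.8   60. ]
blk side [ 564.2 -104.3   60. ]
blk side [535.4  40.2  60. ]
offcut [663.  26.  20.] [656.  26.  20.]
tape [381.  44.  24.] [382.  45.  24.]
```

Request:
carry_out(slide=[[0,0,0.2],[0,0,0.2],[0.48,-1,0.2],[0.48,-1,0.2],[0.48,-1,0.2],[0.48,-1,0.2],[0.48,-1,0.2],[0.48,-1,0.2],[0.48,-1,0.2],[0.48,-1,0.2]], dr=[[0,0,0],[0,0,0],[0,0,-0.14],[0,0,-0.14],[0,0,-0.14],[0,0,-0.14],[0,0,-0.14],[0,0,-0.14],[0,0,-0.14],[0,0,-0.14]], gripper=[0,0,0,0,0,0,0,0,0,0], newtons=20)

```text
clock: 0.93
eef_pos: [369.5, 237.6, 353.0]
eef_rot: [3.141, 0.0, 1.782]
wrist_force: [-0.2, 0.4, -0.1]
finger_gap: 30.7
finger_force: 0.0
```

Request:
carry_out(slide=[[0.5,-1,0],[0.5,-1,0],[0.5,-1,0],[0.5,-1,0],[0.5,-1,0],[0.5,-1,0],[0.5,-1,0],[0.5,-1,0]], dr=[[0,0,0],[0,0,0],[0,0,0],[0,0,0],[0,0,0],[0,0,0],[0,0,0],[0,0,0]], gripper=[0,0,0,0,0,0,0,0])

```text
clock: 1.6
eef_pos: [494.5, -12.6, 352.1]
eef_rot: [-3.141, 0.0, 1.792]
wrist_force: [0.5, 0.8, -0.1]
finger_gap: 0.4
finger_force: 0.0
```

```bash
python3 - <<'E'
from h import *
import pickle
m=camera_model("wrist"); im=camera("wrist"); cv2.imwrite("pics/w0.png",im[:,:,::-1]); pickle.dump(m,open("w0.pkl","wb"))
C=-np.array(m["R"]).T@m["t"]; print(C,np.array(m["R"]).round(2),m["vfov"])
E
```

```text
[478.09491147  61.84381242 434.59841525] [[ 0.98  0.22 -0.  ]
 [ 0.21 -0.94  0.26]
 [ 0.06 -0.26 -0.97]] 71.64520233728558
```

View pics/w0.png

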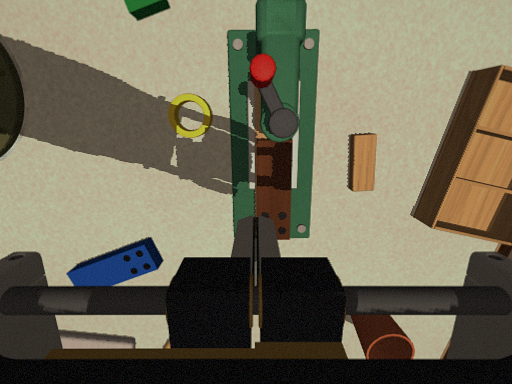

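The wrist view shows the knob top at (263,66), the hub at (284,121), plate corners at (231,31), (319,31), (310,237) and (235,238), and the block's front edge at row 239.

```bash
python3 - <<'E'
from h import *
import pickle
m=pickle.load(open("w0.pkl","rb")); im=cv2.imread("pics/w0.png"); h=cv2.cvtColor(im,cv2.COLOR_BGR2HSV).astype(int)
r=((h[...,0]<6)|(h[...,0]>174))&(h[...,1]>190)&(h[...,2]>130)
n,l,st,c=cv2.connectedComponentsWithStats(r.astype(np.uint8)); i=1+st[1:,4].argmax(); print(st[i],c[i])
print("knobtop",onplane(m,(263,66),223).round(1),"hub",[onplane(m,(284,121),z).round(1) for z in(175,185)])
P=[onplane(m,p,16)[:2] for p in((231,31),(319,31),(310,237),(235,238))]; print(np.round(P,1))
b,f=(P[0]+P[1])/2,(P[2]+P[3])/2; d=(b-f); L=np.linalg.norm(d); d/=L; o=(b+f)/2+35*d; print(L,d,o,np.degrees(np.arctan2(d[1],d[0])))
print("block front",[onplane(m,p,60).round(1) for p in((258,238),(290,239),(257,139),(292,139))])
E
```

```text
[250  54  26  27 522] [262.51532567  67.06321839]
knobtop [475.5  99.1 223. ] hub [array([505.1,  65.4, 175. ]), array([504.1,  65.3, 185. ])]
[[ 419.   169.4]
 [ 539.2  196.5]
 [ 612.7 -108.7]
 [ 487.8 -138.8]]
314.87818039537734 [-0.22596239  0.97413603] [506.77774949  63.67656395] 103.05947647864204
block front [array([ 521.2, -110. ,   60. ]), array([ 569.5, -100.8,   60. ]), array([486.6,  35.4,  60. ]), array([533.9,  46.1,  60. ])]
```

Request:
carry_out(slide=[[0.227,-0.488,0],[0.227,-0.488,0],[0.227,-0.488,0],[0.227,-0.488,0],[0.227,-0.488,-0.4],[0.227,-0.488,-0.84],[0.227,-0.488,-0.84],[0.227,-0.488,-0.84],[0.227,-0.488,-0.84],[0.227,-0.488,-0.84]], dr=[[0,0,0],[0,0,0],[0,0,0],[0,0,0.001],[0,0,0.001],[0,0,0.001],[0,0,0.001],[0,0,0.001],[0,0,0.001],[0,0,0.001]], gripper=[0,0,0,0,0,0,0,0,0,0])

```text
clock: 2.48
eef_pos: [547.1, -128.7, 135.8]
eef_rot: [-3.132, -0.006, 1.802]
wrist_force: [-0.7, 0.4, -2.3]
finger_gap: 0.5
finger_force: 0.0
```

Request:
carry_out(slide=[[0,0,0],[-0.009,0.039,0],[-0.013,0.055,0],[-0.016,0.07,0],[-0.02,0.085,0],[-0.023,0.1,0],[-0.025,0.11,0],[-0.028,0.12,0],[-0.03,0.13,0],[-0.032,0.14,0]], dr=[[0,0,0],[0,0,0],[0,0,0],[0,0,0],[0,0,0],[0,0,0],[0,0,0],[0,0,0],[0,0,0],[0,0,0]], gripper=[0,0,0,0,0,0,0,0,0,0])

```text
clock: 3.32
eef_pos: [541.7, -96.0, 142.6]
eef_rot: [-3.141, -0.0, 1.8]
wrist_force: [-0.7, -1.2, 0.7]
finger_gap: 0.5
finger_force: 0.6
```

Request:
carry_out(slide=[[-0.005,0.02,0],[-0.009,0.039,0],[-0.014,0.059,0],[-0.018,0.078,0],[-0.023,0.098,0],[-0.027,0.117,0],[-0.032,0.137,0],[-0.036,0.156,0],[-0.041,0.176,0],[-0.045,0.19,0]], dr=[[0,0,0],[0,0,0],[0,0,0],[0,0,0],[0,0,0],[0,0,0],[0,0,0],[0,0,0],[0,0,0],[0,0,0]], gripper=[0,0,0,0,0,0,0,0,0,0])

```text
clock: 4.15
eef_pos: [530.4, -48.0, 142.6]
eef_rot: [-3.142, -0.0, 1.801]
wrist_force: [0.1, -1.2, -0.2]
finger_gap: 0.8
finger_force: 0.3
```

```bash
python3 - <<'E'
from h import *
s=read_state(); print(s["eef_pos"],s["wrist_force"])
out=[cv2.resize(camera(n)[y:y+120,x:x+130,::-1],None,fx=3,fy=3,interpolation=cv2.INTER_CUBIC) for n,(x,y) in(("scene",(215,135)),("side",(170,135)))]
cv2.imwrite("pics/c1.png",np.hstack(out))
E
```

```text
[530.36624853 -48.01040568 142.64280094] [ 0.07758367 -1.17820452 -0.17762701]
```

View pics/c1.png

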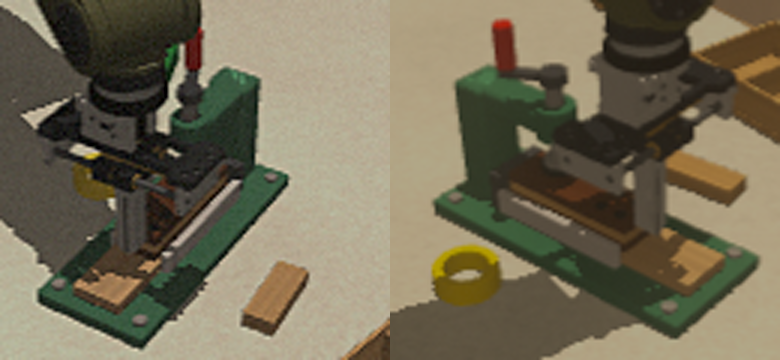

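The block is following the fingers with about 1.2 N of drag, and its back face is close to the stop. I'll take it home in small steps.

Request:
carry_out(slide=[[-0.001,0.006,0],[-0.003,0.012,0],[-0.004,0.018,0],[-0.005,0.023,0],[-0.006,0.027,0],[-0.007,0.031,0],[-0.007,0.031,0]], dr=[[0,0,0],[0,0,0],[0,0,0],[0,0,0],[0,0,0],[0,0,0],[0,0,0]], gripper=[0,0,0,0,0,0,0])

```text
clock: 4.83
eef_pos: [528.7, -40.7, 142.7]
eef_rot: [3.142, -0.0, 1.8]
wrist_force: [-0.2, -1.2, -0.9]
finger_gap: 0.4
finger_force: 0.0
```

Request:
carry_out(slide=[[-0.001,0.003,0],[-0.0013,0.006,0],[-0.002,0.008,0],[-0.002,0.008,0]], dr=[[0,0,0],[0,0,0],[0,0,0],[0,0,0]], gripper=[0,0,0,0])

```text
clock: 5.17
eef_pos: [528.2, -38.8, 142.6]
eef_rot: [3.142, -0.0, 1.8]
wrist_force: [0.6, 0.7, 0.9]
finger_gap: 0.4
finger_force: 0.1
```

Request:
carry_out(slide=[[-0.001,0.004,0],[-0.0018,0.008,0],[-0.0018,0.008,0]], dr=[[0,0,0],[0,0,0],[0,0,0]], gripper=[0,0,0])

```text
clock: 5.42
eef_pos: [528.2, -38.3, 143.0]
eef_rot: [3.141, 0.003, 1.801]
wrist_force: [2.7, -14.5, 0.0]
finger_gap: 0.5
finger_force: 7.6
```

Request:
carry_out(slide=[[-0.0005,0.002,0],[-0.001,0.004,0],[-0.001,0.004,0]], dr=[[0,0,0],[0,0,0],[0,0,0]], gripper=[0,0,0])

```text
clock: 5.67
eef_pos: [528.2, -38.1, 143.2]
eef_rot: [3.14, 0.005, 1.8]
wrist_force: [3.3, -22.3, 0.3]
finger_gap: 0.8
finger_force: 11.0
```

Request:
carry_out(slide=[[-0.0005,0.002,0],[-0.001,0.004,0],[-0.001,0.004,0]], dr=[[0,0,0],[0,0,0],[0,0,0]], gripper=[0,0,0])

```text
clock: 5.92
eef_pos: [528.2, -37.8, 143.4]
eef_rot: [3.14, 0.006, 1.8]
wrist_force: [4.1, -29.2, -0.2]
finger_gap: 0.4
finger_force: 14.6
```

The block is home, with the push rising firmly to about 29 N at the stop. I'll back off, lift, and go to the knob.

Request:
carry_out(slide=[[0.012,-0.05,0],[0.027,-0.117,0],[0.027,-0.117,0.4],[0.027,-0.117,0.84],[0.027,-0.117,0.84],[0.027,-0.117,0.84],[0.027,-0.117,0.84],[0.027,-0.117,0.84],[0.027,-0.117,0.84],[0.027,-0.117,0.84]], dr=[[0,0,0],[0,0,0],[0,0,0],[0,0,0],[0,0,0],[0,0,0],[0,0,0],[0,0,0],[0,0,0],[0,0,0]], gripper=[0,0,0,0,50,50,50,50,50,50])

```text
clock: 6.75
eef_pos: [533.8, -64.0, 351.6]
eef_rot: [-3.14, -0.001, 1.801]
wrist_force: [-0.6, 0.4, -0.3]
finger_gap: 37.1
finger_force: 0.0
```

```bash
python3 - <<'E'
from h import *
import pickle
m=camera_model("wrist"); im=camera("wrist")[:,:,::-1]; cv2.imwrite("pics/w1.png",im)
h=cv2.cvtColor(im,cv2.COLOR_BGR2HSV).astype(int)
r=((h[...,0]<6)|(h[...,0]>174))&(h[...,1]>190)&(h[...,2]>130)
n,l,st,c=cv2.connectedComponentsWithStats(r.astype(np.uint8)); i=1+st[1:,4].argmax(); print(st[i],c[i],onplane(m,c[i],220))
s=read_state(); print(s["eef_pos"],s["wrist_force"],s["joints"],s["finger_gap"])
E
```

```text
Traceback (most recent call last):
ValueError: attempt to get argmax of an empty sequence
```

View pics/w1.png

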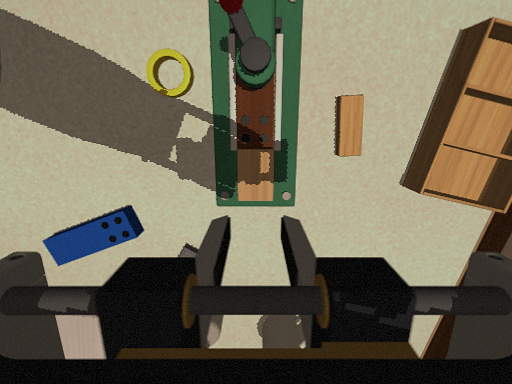

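The block's front edge is at row 149, level with the rail ends, as it should be when home. Next I go over the knob and down.

Request:
carry_out(slide=[[-0.233,0.652,0],[-0.233,0.652,0],[-0.233,0.652,0],[-0.233,0.652,0],[-0.233,0.652,0],[-0.233,0.652,0],[-0.233,0.652,0],[-0.233,0.652,-0.12],[-0.233,0.652,-0.2],[-0.233,0.652,-0.268]], dr=[[0,0,0],[0,0,0],[0,0,0],[0,0,0],[0,0,0],[0,0,0],[0,0,0],[0,0,0],[0,0,0],[0,0,0]], gripper=[50,50,50,50,50,50,50,50,50,50])

```text
clock: 7.63
eef_pos: [476.0, 97.3, 283.4]
eef_rot: [-3.139, -0.0, 1.798]
wrist_force: [0.6, 0.4, 0.5]
finger_gap: 47.2
finger_force: 0.0
```

Request:
carry_out(slide=[[0,0,0],[0,0,0],[0,0,0],[0,0,0],[0,0,0],[0,0,0],[0,0,0]], dr=[[0,0,0],[0,0,0],[0,0,0],[0,0,0],[0,0,0],[0,0,0],[0,0,0]], gripper=[18,18,18,18,18,18,18], newtons=30)

```text
clock: 8.22
eef_pos: [476.1, 98.8, 286.6]
eef_rot: [3.14, 0.001, 1.8]
wrist_force: [-0.6, -2.0, 6.1]
finger_gap: 19.4
finger_force: 30.0
```

```bash
cat > t.py <<'E'
import numpy as np,sys
a0,step,n=map(float,sys.argv[1:4]); z0=float(sys.argv[4]) if len(sys.argv)>4 else 0
a=np.radians(a0); r=[]
for k in range(1,int(n)+1):
    b=a-np.radians(step)*k
    r.append([round(45*(np.cos(b)-np.cos(a))/250,4),round(45*(np.sin(b)-np.sin(a))/250,4),round((z0-1.6*(a-b))/250,4)])
print(a0,"->",a0-step*n,r)
E
python3 t.py 130 9 10 2; python3 t.py 40 15 10;python3 t.py -110 15 10; python3 t.py 100 15 10; python3 t.py -50 15 10
```

```text
130.0 -> 40.0 [[np.float64(0.023), np.float64(0.0164), np.float64(0.007)], [np.float64(0.0483), np.float64(0.029), np.float64(0.006)], [np.float64(0.0752), np.float64(0.0375), np.float64(0.005)], [np.float64(0.1031), np.float64(0.0417), np.float64(0.004)], [np.float64(0.1314), np.float64(0.0414), np.float64(0.003)], [np.float64(0.1592), np.float64(0.0368), np.float64(0.002)], [np.float64(0.186), np.float64(0.0278), np.float64(0.001)], [np.float64(0.2111), np.float64(0.0148), np.float64(-0.0)], [np.float64(0.2338), np.float64(-0.002), np.float64(-0.001)], [np.float64(0.2536), np.float64(-0.0222), np.float64(-0.0021)]]
40.0 -> -110.0 [[np.float64(0.0252), np.float64(-0.0396), np.float64(-0.0017)], [np.float64(0.0394), np.float64(-0.0844), np.float64(-0.0034)], [np.float64(0.0414), np.float64(-0.1314), np.float64(-0.005)], [np.float64(0.0313), np.float64(-0.1773), np.float64(-0.0067)], [np.float64(0.0096), np.float64(-0.2189), np.float64(-0.0084)], [np.float64(-0.0222), np.float64(-0.2536), np.float64(-0.0101)], [np.float64(-0.0618), np.float64(-0.2788), np.float64(-0.0117)], [np.float6
[... 1446 characters left out ...]
p.float64(-0.3152), np.float64(-0.0168)]]
-50.0 -> -200.0 [[np.float64(-0.0396), np.float64(-0.0252), np.float64(-0.0017)], [np.float64(-0.0844), np.float64(-0.0394), np.float64(-0.0034)], [np.float64(-0.1314), np.float64(-0.0414), np.float64(-0.005)], [np.float64(-0.1773), np.float64(-0.0313), np.float64(-0.0067)], [np.float64(-0.2189), np.float64(-0.0096), np.float64(-0.0084)], [np.float64(-0.2536), np.float64(0.0222), np.float64(-0.0101)], [np.float64(-0.2788), np.float64(0.0618), np.float64(-0.0117)], [np.float64(-0.293), np.float64(0.1066), np.float64(-0.0134)], [np.float64(-0.295), np.float64(0.1536), np.float64(-0.0151)], [np.float64(-0.2848), np.float64(0.1995), np.float64(-0.0168)]]
```

Request:
carry_out(slide=[[0.023,0.0164,0.007],[0.0483,0.029,0.006],[0.0752,0.0375,0.005],[0.1031,0.0417,0.004],[0.1314,0.0414,0.003],[0.159,0.037,0.002],[0.186,0.028,0.001],[0.211,0.015,0],[0.234,-0.002,-0.001],[0.2536,-0.0222,-0.002]], dr=[[0,0,0],[0,0,0],[0,0,0],[0,0,0],[0,0,0],[0,0,0],[0,0,0],[0,0,0],[0,0,0],[0,0,0]], gripper=[18,18,18,18,18,18,18,18,18,18])

```text
clock: 9.05
eef_pos: [538.8, 92.8, 284.2]
eef_rot: [-3.137, 0.0, 1.8]
wrist_force: [-11.1, -5.4, -1.2]
finger_gap: 19.4
finger_force: 30.0
```

```bash
python3 - <<'E'
from h import *
s=read_state(); print(s["eef_pos"],s["wrist_force"],s["finger_gap"])
E
```

```text
[538.76691352  92.80749013 284.23582208] [-11.13472788  -5.35576934  -1.22798103] 19.35629665934698
```

Push while free is about 3 N tangentially, and the radial pull of 12 N means the circle centre is about 1.5 mm off. I'll correct for that and keep winding.

Request:
carry_out(slide=[[0.021,-0.0435,-0.0017],[0.035,-0.088,-0.0034],[0.037,-0.135,-0.005],[0.027,-0.181,-0.0067],[0.005,-0.223,-0.0084],[-0.027,-0.2575,-0.01],[-0.0665,-0.283,-0.0117],[-0.111,-0.297,-0.0134],[-0.158,-0.299,-0.015],[-0.204,-0.289,-0.0168]], dr=[[0,0,0],[0,0,0],[0,0,0],[0,0,0],[0,0,0],[0,0,0],[0,0,0],[0,0,0],[0,0,0],[0,0,0]], gripper=[18,18,18,18,18,18,18,18,18,18])

```text
clock: 9.88
eef_pos: [486.9, 20.8, 280.2]
eef_rot: [3.142, -0.001, 1.8]
wrist_force: [7.8, 11.3, -19.1]
finger_gap: 19.5
finger_force: 30.0
```

Request:
carry_out(slide=[[0,0,0],[0,0,0]], dr=[[0,0,0],[0,0,0]], gripper=[18,18])

```text
clock: 10.05
eef_pos: [486.6, 21.3, 280.2]
eef_rot: [-3.14, -0.002, 1.801]
wrist_force: [1.0, 6.9, -17.7]
finger_gap: 19.8
finger_force: 30.0
```

```bash
sed -i 's/r.append(\[\(.*\)\])$/r.append([float(v) for v in (\1)])/' t.py; for a in -110 -210 -310 -50 -150 -250; do python3 t.py $a 10 10; done
```

```text
-110.0 -> -210.0 [[-0.0284, 0.0133, -0.0011], [-0.0541, 0.0313, -0.0022], [-0.0763, 0.0534, -0.0034], [-0.0943, 0.0791, -0.0045], [-0.1076, 0.1076, -0.0056], [-0.1157, 0.1379, -0.0067], [-0.1184, 0.1691, -0.0078], [-0.1157, 0.2004, -0.0089], [-0.1076, 0.2307, -0.0101], [-0.0943, 0.2591, -0.0112]]
-210.0 -> -310.0 [[0.018, 0.0257, -0.0011], [0.0402, 0.0479, -0.0022], [0.0659, 0.0659, -0.0034], [0.0943, 0.0791, -0.0045], [0.1246, 0.0873, -0.0056], [0.1559, 0.09, -0.0067], [0.1871, 0.0873, -0.0078], [0.2174, 0.0791, -0.0089], [0.2459, 0.0659, -0.0101], [0.2716, 0.0479, -0.0112]]
-310.0 -> -410.0 [[0.0222, -0.0222, -0.0011], [0.0402, -0.0479, -0.0022], [0.0534, -0.0763, -0.0034], [0.0616, -0.1066, -0.0045], [0.0643, -0.1379, -0.0056], [0.0616, -0.1691, -0.0067], [0.0534, -0.1995, -0.0078], [0.0402, -0.2279, -0.0089], [0.0222, -0.2536, -0.0101], [0.0, -0.2758, -0.0112]]
-50.0 -> -150.0 [[-0.0257, -0.018, -0.0011], [-0.0541, -0.0313, -0.0022], [-0.0844, -0.0394, -0.0034], [-0.1157, -0.0421, -0.0045], [-0.147, -0.0394, -0.0056], [-0.1773, -0.0313, -0.0067], [-0.2057, -0.018, -0.0078], [-0.2314, 0.0, -0.0089], [-0.2536, 0.0222, -0.0101], [-0.2716, 0.0479, -0.0112]]
-150.0 -> -250.0 [[-0.0133, 0.0284, -0.0011], [-0.0214, 0.0587, -0.0022], [-0.0241, 0.09, -0.0034], [-0.0214, 0.1213, -0.0045], [-0.0133, 0.1516, -0.0056], [0.0, 0.18, -0.0067], [0.018, 0.2057, -0.0078], [0.0402, 0.2279, -0.0089], [0.0659, 0.2459, -0.0101], [0.0943, 0.2591, -0.0112]]
-250.0 -> -350.0 [[0.0303, 0.0081, -0.0011], [0.0616, 0.0109, -0.0022], [0.0928, 0.0081, -0.0034], [0.1231, -0.0, -0.0045], [0.1516, -0.0133, -0.0056], [0.1773, -0.0313, -0.0067], [0.1995, -0.0534, -0.0078], [0.2174, -0.0791, -0.0089], [0.2307, -0.1076, -0.0101], [0.2388, -0.1379, -0.0112]]
```

Request:
carry_out(slide=[[-0.0274,0.0155,-0.004],[-0.053,0.034,-0.0062],[-0.0753,0.0564,-0.0074],[-0.0933,0.082,-0.0085],[-0.1066,0.1106,-0.0096],[-0.1147,0.141,-0.0107],[-0.1174,0.172,-0.0118],[-0.1147,0.2034,-0.013],[-0.1066,0.2337,-0.014],[-0.0933,0.262,-0.0152]], dr=[[0,0,0],[0,0,0],[0,0,0],[0,0,0],[0,0,0],[0,0,0],[0,0,0],[0,0,0],[0,0,0],[0,0,0]], gripper=[18,18,18,18,18,18,18,18,18,18])

```text
clock: 10.88
eef_pos: [465.2, 87.1, 277.3]
eef_rot: [3.141, 0.001, 1.801]
wrist_force: [6.5, -7.8, -9.8]
finger_gap: 19.6
finger_force: 30.0
```

Request:
carry_out(slide=[[0.0204,0.0236,-0.003],[0.0422,0.0453,-0.0042],[0.0674,0.063,-0.0054],[0.0952,0.076,-0.0065],[0.125,0.084,-0.0076],[0.1556,0.0866,-0.0087],[0.1862,0.084,-0.0098],[0.216,0.076,-0.011],[0.2438,0.063,-0.012],[0.269,0.0453,-0.0132]], dr=[[0,0,0],[0,0,0],[0,0,0],[0,0,0],[0,0,0],[0,0,0],[0,0,0],[0,0,0],[0,0,0],[0,0,0]], gripper=[18,18,18,18,18,18,18,18,18,18])

```text
clock: 11.72
eef_pos: [532.2, 98.4, 274.5]
eef_rot: [-3.14, -0.001, 1.801]
wrist_force: [-11.1, -0.5, 7.9]
finger_gap: 19.7
finger_force: 30.0
```

```bash
sed -i 's/45\*/44*/g' t.py; for a in 50 20 ; do python3 t.py $a 5 6; done; for a in 50 20; do python3 t.py $a 10 10;done
```

```text
50.0 -> 20.0 [[0.0113, -0.0104, -0.0006], [0.0217, -0.0217, -0.0011], [0.031, -0.0339, -0.0017], [0.0393, -0.0468, -0.0022], [0.0464, -0.0604, -0.0028], [0.0523, -0.0746, -0.0034]]
20.0 -> -10.0 [[0.0046, -0.0146, -0.0006], [0.0079, -0.0296, -0.0011], [0.0099, -0.0449, -0.0017], [0.0106, -0.0602, -0.0022], [0.0099, -0.0755, -0.0028], [0.0079, -0.0908, -0.0034]]
50.0 -> -50.0 [[0.0217, -0.0217, -0.0011], [0.0393, -0.0468, -0.0022], [0.0523, -0.0746, -0.0034], [0.0602, -0.1043, -0.0045], [0.0629, -0.1348, -0.0056], [0.0602, -0.1654, -0.0067], [0.0523, -0.195, -0.0078], [0.0393, -0.2228, -0.0089], [0.0217, -0.248, -0.0101], [0.0, -0.2696, -0.0112]]
20.0 -> -80.0 [[0.0079, -0.0296, -0.0011], [0.0106, -0.0602, -0.0022], [0.0079, -0.0908, -0.0034], [0.0, -0.1204, -0.0045], [-0.013, -0.1482, -0.0056], [-0.0306, -0.1733, -0.0067], [-0.0523, -0.195, -0.0078], [-0.0774, -0.2126, -0.0089], [-0.1052, -0.2256, -0.0101], [-0.1348, -0.2335, -0.0112]]
```

Request:
carry_out(slide=[[0.0105,-0.0114,-0.0006],[0.0205,-0.023,-0.0011],[0.0297,-0.0354,-0.0017],[0.038,-0.0483,-0.0022],[0.0451,-0.062,-0.0028],[0.051,-0.076,-0.0034]], dr=[[0,0,0],[0,0,0],[0,0,0],[0,0,0],[0,0,0],[0,0,0]], gripper=[18,18,18,18,18,18])

```text
clock: 12.22
eef_pos: [545.2, 80.3, 273.9]
eef_rot: [3.14, -0.003, 1.801]
wrist_force: [-2.2, 8.3, 4.8]
finger_gap: 19.1
finger_force: 30.0
```

Request:
carry_out(slide=[[0.0046,-0.0146,-0.0006],[0.0079,-0.0296,-0.0011],[0.0099,-0.0449,-0.0017],[0.0106,-0.0602,-0.0022],[0.0099,-0.0755,-0.0028],[0.0079,-0.0908,-0.0034]], dr=[[0,0,0],[0,0,0],[0,0,0],[0,0,0],[0,0,0],[0,0,0]], gripper=[18,18,18,18,18,18])

```text
clock: 12.72
eef_pos: [548.0, 57.8, 273.2]
eef_rot: [3.137, -0.002, 1.801]
wrist_force: [6.8, 8.7, 0.2]
finger_gap: 19.4
finger_force: 30.0
```

Request:
carry_out(slide=[[-0.002,-0.015,-0.0006],[-0.0064,-0.0296,-0.0011],[-0.0123,-0.0438,-0.0017],[-0.0194,-0.0574,-0.0022]], dr=[[0,0,0],[0,0,0],[0,0,0],[0,0,0]], gripper=[18,18,18,18])

```text
clock: 13.05
eef_pos: [543.5, 43.1, 272.7]
eef_rot: [3.136, -0.001, 1.801]
wrist_force: [10.5, 6.4, 0.3]
finger_gap: 19.6
finger_force: 30.0
```

Request:
carry_out(slide=[[-0.007,-0.0138,-0.0006],[-0.0162,-0.0259,-0.0011],[-0.0266,-0.0372,-0.0017],[-0.0379,-0.0476,-0.0022]], dr=[[0,0,0],[0,0,0],[0,0,0],[0,0,0]], gripper=[18,18,18,18])

```text
clock: 13.38
eef_pos: [534.2, 30.7, 272.3]
eef_rot: [3.135, -0.0, 1.801]
wrist_force: [13.8, 2.7, -2.0]
finger_gap: 19.4
finger_force: 30.0
```

The push is about 12 N and the readings rise steadily. I'll let go and lift clear.

Request:
carry_out(slide=[[0,0,0],[0,0,0],[0,0,0],[0,0,0],[0,0,0.1],[0,0,0.25],[0,0,0.4],[0,0,0.5],[0,0,0.5],[0,0,0.5]], dr=[[0,0,0],[0,0,0],[0,0,0],[0,0,0],[0,0,0],[0,0,0],[0,0,0],[0,0,0],[0,0,0],[0,0,0]], gripper=[50,50,50,50,50,50,50,50,50,50])

```text
clock: 14.22
eef_pos: [532.6, 30.1, 396.9]
eef_rot: [3.14, 0.0, 1.801]
wrist_force: [0.5, -0.5, -0.6]
finger_gap: 46.7
finger_force: 0.0
```

```bash
python3 - <<'E'
from h import *
s=read_state(); print(s["eef_pos"],s["wrist_force"],s["finger_gap"])
out=[cv2.resize(camera(n)[y:y+120,x:x+130,::-1],None,fx=3,fy=3,interpolation=cv2.INTER_CUBIC) for n,(x,y) in(("scene",(215,135)),("side",(170,135)))]
cv2.imwrite("pics/c2.png",np.hstack(out))
E
```

```text
[532.63554983  30.12342563 396.87250171] [ 0.53195073 -0.49310911 -0.61958423] 46.70675937846987
```

View pics/c2.png

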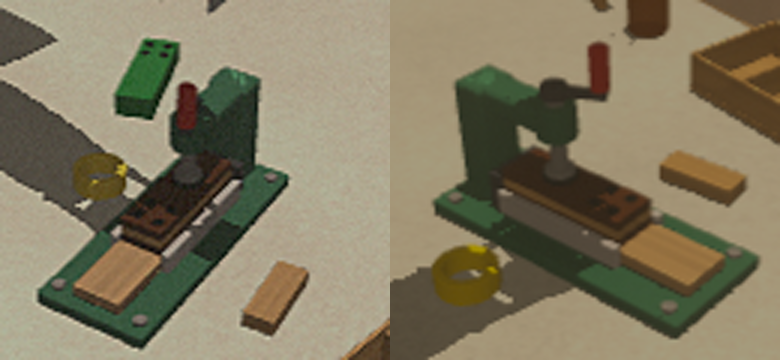

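The pad is down on the block at about (188,172) in the scene crop. The block is home against the stop, the arm is clear, and the offcut and tape haven't moved. I'm handing in.

```bash
python3 -c "
from cell import *
print(sign_off())"
```

```text
the job is handed in; nothing more can be done
None
```

I handed the job in at about 14 s: the block is home against the stop and clamped with a knob push of about 12 N, the arm is clear, and no bystander looked moved; the hand-in gave no verdict.

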